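Clamp a spice jar in the ratchet jar holder

ROBOT

A 7-joint arm with a two-finger parallel gripper is mounted at the origin on a cart in front of the work surface, level with it; the furniture and walls round the work are solid. World frame = base frame: x ahead of the robot, y to its left, z up, the work surface at z = 0. Lengths are in m, angles in degrees, forces in N, time in s.
With the tool pointing down it reaches from about 0.425 to 0.8 m from the base axis. Payload 8.3 kg.
Tool frame: the origin (TCP) lies midway between the tips of the shut fingers; the grasp point (between the pads) lies 19 mm behind it; z points along the fingers, y is the line along which they close (so a half turn about z gives the same grasp; the last joint's range is limited). The gripper opens to 85 mm and grips with 20 to 120 N. Pads are 22 mm wide; open, the fingers measure 114 mm over their backs; the gripper's body (76 mm by 85 mm) begins 54 mm behind the grasp point. The pads swing forward as they close: fully open they stand 13 mm farther back than shut.
Start: joints at [64.12, 21.967, 0.94, 78.501, -0.361, 79.538, -2.664], TCP at [0.237, -0.578, 0.231] pointing down, gripper open.
Joint ranges: [-169.22, 169.22], [-14.56, 117.87], [-87.37, 89.26], [10.42, 133.3], [-82.24, 262.24], [0.94, 117.77], [-172.7, 172.7]. Speed limits (degrees/s): [136.94, 136.94, 172.46, 172.46, 180, 180, 180].

INTERFACE

Orientations are given as [roll, pitch, yaw] about the fixed x, y, z axes, in that order (R = Rz(yaw) Ry(pitch) Rx(roll)).
In Python, from workcell import arm gives the robot as it stands.
- The arm moves only by the shell command python3 steer.py [FORCE], which reads ROWS from standard input. ROWS is 1 to 5 rows, parted by a bar, with the numbers parted by commas; each row has 5 numbers: dx, dy, dz in units of 50 mm, then a turn about the tool's z in degrees, then the finger opening in m; each row is the pose to reach, as a shift and turn from the pose commanded when the command began, along the tool's axes at that moment; what a row does not reach only later rows make up. A row lasts 1/12 s, in which the tool goes at most 0.0417 m and 7.16 degrees, less where a joint would pass 70% of its speed; a pose out of reach is approached as far as the arm can. The fingers move at their own pace and stop on an object; FORCE is the grip in N (left out, the last holds). Time passes only in rows, so rows that do not move let the fingers close. It prints the time, the measured TCP pose, the force, the opening and the grip force at its end. Input that does not fit is refused with a message, and nothing moves.
- arm.observe(): the state, without advancing time (a new reading comes with each control period).
- arm.camera(name): name is "scene" or "side" or "wrist"; returns a dict with "pixels" (400x640x3 uint8, red, green, blue), "mtx" (3x3 intrinsics, pixels), "pose" (4x4, takes a point from camera to world coordinates); the wrist camera has in their place "T_tool_cam" (4x4, takes a point from camera to tool coordinates, whose origin is the TCP and whose axes are the flange's). Camera axes: x right, y down, z forward; pixel columns grow to the right and rows downward; lengths in m; the calibration is good to about 2 mm. A picture is of the moment at which its call begins: read the wrist's pose just before it. There is no depth.
- arm.sign_off(): hands the job in; it is judged then, once.
The state is a dict: "time": time; "qpos": joint angles; "qvel": joint speeds; "joint_efforts": joint torques, N m; "eef_pos": TCP position; "orientation": TCP orientation; "ft_force": force on the tool from outside, world axes, zero at the start; "ft_torque": the same for the moment, N m; "finger_gap": finger opening in m; "grasp_force": force on a finger pad.
Only numpy, scipy, OpenCV 4.12 (cv2) and the standard library are available. Lean on these libraries where they do the work, as an engineer would, in place of code of your own. Each camera call takes 0.05 s, during which the arm holds its last target. There are 200 camera calls.

TASK

Take the red-capped spice jar out of the sloped rack, stand it upright on the jar clamp's board between the V-block and the sliding jaw, and let go. Then swing the clamp's red lever anticlockwise all the way back to its rest (it runs loose this way and the jaw stays open), work it to and fro - clockwise strokes drive the jaw - until the jar is held tight in the V with the sprung pad pushed well in. Finish with the lever swung back at its rest, the jar still held, and everything else left where it stands.

Things in the scene. Friction and masses are not known exactly. Their poses are not given: they have to be found in the camera images.
- jar: The glass spice jar with the red cap and a picture label: round, 106 mm tall, body 42 mm across, cap 45 mm (top 21 mm), 0.08 to 0.15 kg. Origin: centre of its underside; z runs up its axis. It starts loose in one of the rack's three pockets, leaning 30 degrees with the pocket.
- rack: Fixed wooden rack, three square pockets 88 mm apart along its y; which jar is in which varies. Pockets tip 30 degrees towards the rack's front (-x, roughly to the robot), and the jars lean with them. Pockets 54 mm inside, floor 5 mm, walls 52 mm, so the jar's upper 59 mm is free; about 42 mm clear between jars. Origin: centre of the underside; pocket floors about 45 mm high.
- jar_black: Bystander: spice jar with a black cap, 45 mm across, 104 mm tall, in another pocket. Origin: centre of its underside. To be left there.
- jar_green: Bystander: spice jar with a green cap, 45 mm across, 120 mm tall, in another pocket. Origin: centre of its underside. To be left there.
- clamp: The jar clamp, fixed to the worktop: a light wooden board 150 mm (x) by 300 mm (y), 18 mm thick, origin on the worktop (z = 0) 20 mm to +y of the board's centre. Fixed black V-block on a grey back piece at the +y end; the grey sliding jaw moves to +y, towards it. V-block and jaw are about 50 mm tall above the board.
- seat (a point): On the board's upper surface (18 mm above the worktop): where the centre of the jar's underside is when the jar rests against both faces of the V (a jar up to 25 mm to -y of it is pushed home by the jaw). Axes as the clamp's; at clamp x 0, y 55 mm. Wall cabinets hang 0.68 m above the worktop beyond about x = 0.57 m: do not lift high here.
- pad_face (a point): Middle of the face of the black sprung rubber pad on the sliding jaw, which will press on the jar; at the start it is 15 to 34 mm from where a jar standing in the V has its side (21 mm from the seat).
- pad (a joint): How far the sprung pad is pushed into the jaw: 0 free, 0.006 m fully in (spring about 2 N/mm with 2 N preload). The jar is held tight from 0.0025 on; bottoming it does no harm.
- jaw (a joint): Travel of the sliding jaw towards the V-block, m (0 to 0.052); starts at 0.006 to 0.024. Driven by the ratchet, 20 mm per radian of wheel turn; friction holds it where it is left.
- lever (a joint): Angle of the red lever, rad: 0 at its rest, growing CLOCKWISE from above to 1.3 (stop); starts at 0.8 to 1.2. Clockwise the pawl grips the wheel (24 teeth: 0 to 0.26 rad lost motion first) and drives the jaw, 21 to 26 mm a full stroke, with 5 to 8 N at the handle; anticlockwise it freewheels at 1 to 3 N. Stays where left.
- lever_pivot (a point): Point on the lever's upright axis at the height of lever_grip: clamp x 35 mm, y -100 mm, 113 mm above the worktop.
- lever_grip (a point): On the upright round black handle at the lever's end, 115 mm from the axis: 19 mm diameter, free from 82 to 143 mm above the worktop, this point at 113 mm; take it from above. At lever = 0 it lies from the pivot 250 degrees anticlockwise of the clamp's x axis, and turns clockwise as the lever grows.
- oil_bottle: Bystander: oil bottle, 61 mm across, 268 mm tall, behind the work. Origin: underside.
- tin: Bystander: food tin, 75 mm across, 110 mm tall, behind the work. Origin: underside.
- pepper_mill: Bystander: dark wooden pepper mill, 58 mm across, 170 mm tall, behind the work. Origin: underside.
- lemon: Bystander: lemon, 71 mm, behind the clamp.
- garlic: Bystander: garlic bulb, 56 mm, behind the work.
- egg_timer: Bystander: red and white kitchen timer, 65 mm across, 57 mm tall, behind the clamp. Origin: underside.

How it is judged:
By the outcome, as a careful person would: the job done as asked, in the order asked, and still so for the second after the job is handed in, with the robot touching nothing.
It also fails if it takes over 61 s, if anything falls off the work surface, if the arm or the gripper's body presses on something with over 40 N, if the wrist force passes 120 N, or if a joint passes its speed limit or range.

## Working session

There is one attempt and no reset: what is moved stays moved. The work goes in short steps, Python scripts to look and compute and a shell command to move; the robot and the scene stay as the last step left them, time stands still between calls to the robot, and variables do not carry over. Pictures are saved under pics/ and viewed, at most 10 in all, crops included, and the job is handed in when it is done.

```bash
ls; mkdir -p pics; python3 - <<'E'
from workcell import arm
import cv2,numpy as np
o=arm.observe();print(o['time'],o['eef_pos'],o['orientation'],o['finger_gap'])
for n in['scene','side']:
    c=arm.camera(n);cv2.imwrite(f'pics/{n}.png',c['pixels'][...,::-1]);np.savez(f'pics/{n}.npz',**{k:v for k,v in c.items() if k!='name'})
    print(n,c['mtx'].tolist(),np.round(c['pose'],3).tolist())
c=arm.camera('wrist');print(np.round(c['T_tool_cam'],4).tolist())
E
```

```text
pics
steer.py
workcell.py
0.0 [ 0.23675095 -0.57788443  0.23028357] [-1.79889556e+02  1.63893955e-03  2.22772137e+01] 0.08522551391323627
scene [[473.89567826524006, 0.0, 321.9311871116671], [0.0, 473.89567826524006, 200.1972997604578], [0.0, 0.0, 1.0]] [[-0.491, -0.43, 0.758, -0.409], [-0.871, 0.261, -0.417, 0.596], [-0.018, -0.865, -0.502, 0.772], [0.0, 0.0, 0.0, 1.0]]
side [[393.081624808648, 0.0, 319.03153765686204], [0.0, 393.081624808648, 205.7337762615106], [0.0, 0.0, 1.0]] [[0.758, -0.526, 0.386, 0.203], [-0.652, -0.596, 0.468, -0.493], [-0.016, -0.607, -0.795, 0.992], [0.0, 0.0, 0.0, 1.0]]
[[0.0, -0.9566, -0.2914, 0.0737], [1.0, 0.0003, -0.0008, 0.0005], [0.0008, -0.2913, 0.9566, -0.1424], [0.0, 0.0, 0.0, 1.0]]
```

View pics/scene.png

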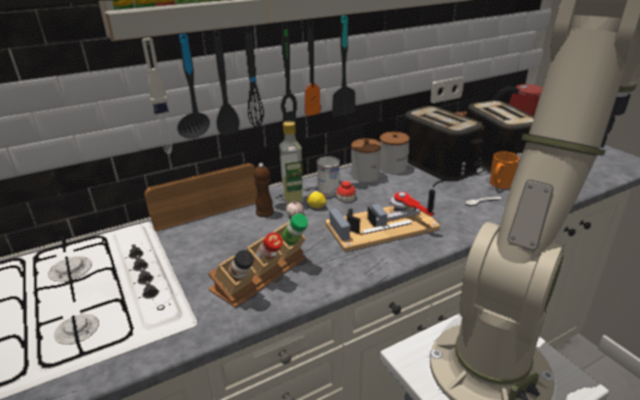

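View pics/side.png

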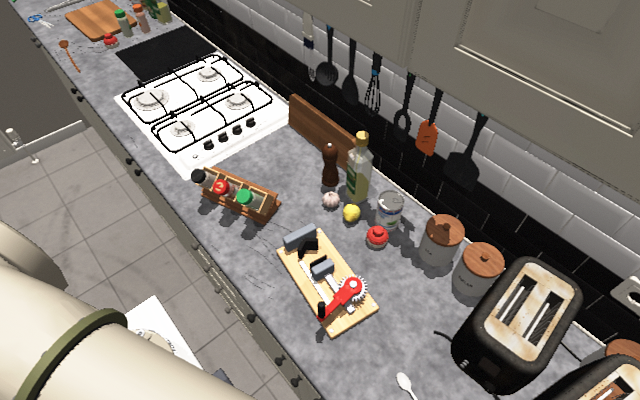

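The scene view shows the red-capped jar in the middle pocket at (272,243), with black to its left (243,260) and green to its right (297,225). The clamp is at about (380,225), with its lever handle at (431,200). In the side view the red cap is at (221,187), the V-block at (305,242) and the lever handle at (321,311).

```bash
cat > h.py <<'E'
import numpy as np,cv2
def load(n):
    d=np.load(f'pics/{n}.npz');return d['pixels'],d['mtx'],d['pose']
def ray(K,P,uv):
    d=P[:3,:3]@np.linalg.solve(K,np.array([uv[0],uv[1],1.]));return P[:3,3],d/np.linalg.norm(d)
def plane(K,P,uv,z):
    o,d=ray(K,P,uv);return o+d*(z-o[2])/d[2]
def tri(a,b):
    A=np.zeros((3,3));B=np.zeros(3)
    for o,d in(a,b):
        M=np.eye(3)-np.outer(d,d);A+=M;B+=M@o
    p=np.linalg.solve(A,B);return p,[np.linalg.norm((np.eye(3)-np.outer(d,d))@(p-o)) for o,d in(a,b)]
def proj(K,P,p):
    q=K@(P[:3,:3].T@(np.asarray(p)-P[:3,3]));return q[:2]/q[2]
E
python3 - <<'E'
from h import *
for n,(x0,y0,x1,y1) in {'scene':(200,170,450,310),'side':(180,155,390,345)}.items():
    im,K,P=load(n);hs=cv2.cvtColor(im,cv2.COLOR_RGB2HSV);H,S,V=[hs[...,i].astype(int) for i in range(3)]
    for nm,m in {'red':((H<6)|(H>174))&(S>170)&(V>90),'green':(H>50)&(H<80)&(S>130),'wood':(H>8)&(H<25)&(S>60)&(V>165)}.items():
        m=m.astype(np.uint8);k,l,st,ce=cv2.connectedComponentsWithStats(m)
        for i in range(1,k):
            if st[i,4]>40 and x0<ce[i][0]<x1 and y0<ce[i][1]<y1:
                print(n,nm,st[i],ce[i].round(1))
                if nm=='wood' and st[i,4]>500:
                    c=cv2.findContours((l==i).astype(np.uint8),0,2)[0][0];hu=cv2.convexHull(c)
                    ap=cv2.approxPolyDP(hu,4,True)[:,0];print(ap.tolist());print([plane(K,P,p,.018).round(3).tolist() for p in ap])
    f=3
    cv2.imwrite(f'pics/{n}_c.png',cv2.resize(im[y0:y1,x0:x1],None,fx=f,fy=f,interpolation=cv2.INTER_CUBIC)[...,::-1])
E
```

```text
scene red [338 182  16  13 150] [345.7 188.6]
scene red [395 193  38  22 205] [411.6 202.7]
scene red [263 233  19  16 164] [272.4 241.6]
scene green [291 214  17  17 218] [298.6 221.8]
scene wood [309 191  16  10  45] [318.4 195.9]
scene wood [383 206  10   8  57] [388.2 208.9]
scene wood [354 211  19  22 187] [363.1 220.7]
scene wood [419 212  20  15 151] [428.2 219.3]
scene wood [387 218  23   7  50] [397.  220.7]
scene wood [331 220  94  28 734] [381.2 234. ]
[[424, 227], [346, 247], [331, 228], [411, 220]]
[[0.444, -0.205, 0.018], [0.476, 0.038, 0.018], [0.577, 0.026, 0.018], [0.492, -0.197, 0.018]]
side red [213 179  16  16 140] [220.4 186.4]
side red [367 226  21  19 249] [377.1 235.3]
side red [316 277  46  45 507] [341.5 296.9]
side green [237 189  16  16 192] [244.  196.3]
side wood [202 166  76  47 453] [242.9 182.7]
side wood [343 204  14  17  61] [348.8 215.1]
side wood [301 228  55  55 701] [329.3 259.2]
[[317, 228], [354, 276], [340, 282], [301, 260]]
[[0.617, 0.021, 0.018], [0.59, -0.166, 0.018], [0.549, -0.154, 0.018], [0.512, -0.032, 0.018]]
side wood [276 246  47  69 719] [301.3 279.8]
[[282, 246], [297, 251], [322, 299], [317, 314], [276, 251]]
[[0.5, 0.041, 0.018], [0.522, -0.001, 0.018], [0.48, -0.159, 0.018], [0.443, -0.182, 0.018], [0.477, 0.039, 0.018]]
side wood [318 281  16  21  96] [327.1 289.6]
side wood [326 292  53  45 563] [353.8 315.3]
[[367, 292], [378, 308], [330, 336], [326, 328]]
[[0.583, -0.223, 0.018], [0.573, -0.274, 0.018], [0.431, -0.246, 0.018], [0.437, -0.225, 0.018]]
```

View pics/side_c.png

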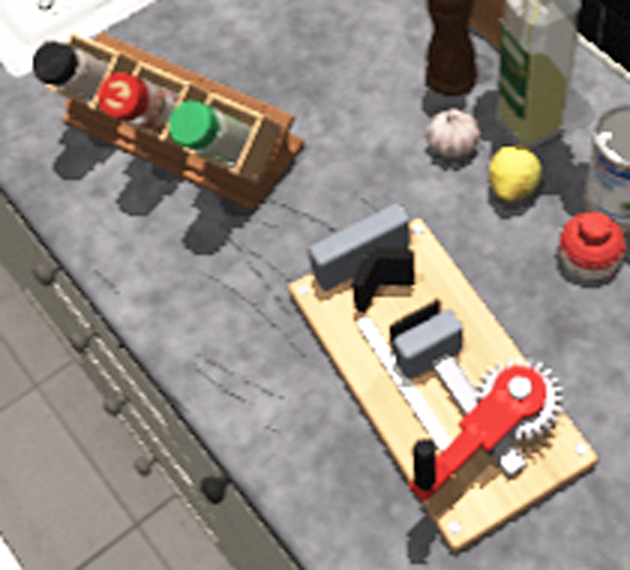

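View pics/scene_c.png

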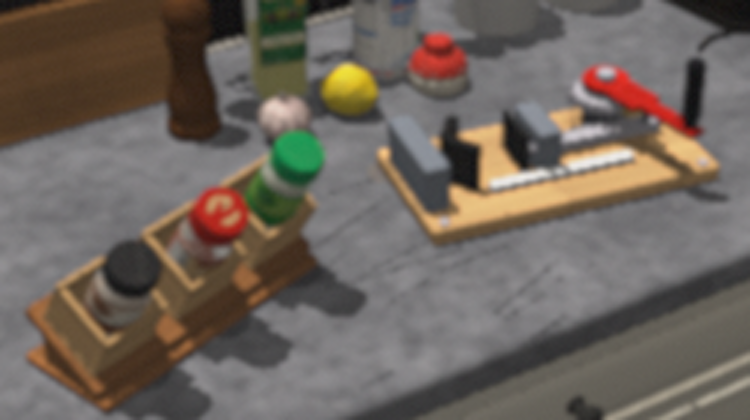

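The side crop shows the clamp board's top corners at about (292,287), (418,222), (597,458) and (455,545), and the handle top at (424,445). The scene crop shows the three leaning jars and the handle at (695,65).

```bash
python3 - <<'E'
from h import *
s=load('side');c=load('scene')
px=[(292,287),(418,222),(597,458),(455,543)]
W=np.array([plane(s[1],s[2],(180+u/3,155+v/3),.018)[:2] for u,v in px]);print('corners side',W.round(3).tolist())
px2=[(437,238),(380,157),(718,172)]
print('corners scene FL BL FR',[plane(c[1],c[2],(200+u/3,170+v/3),.018).round(3).tolist() for u,v in px2])
M=np.array([(-.075,.13),(.075,.13),(.075,-.17),(-.075,-.17)])
a,b=M-M.mean(0),W-W.mean(0);U,S,Vt=np.linalg.svd(a.T@b);R=(U@Vt).T
o=W.mean(0)-R@M.mean(0);print('clamp',o.round(4),np.degrees(np.arctan2(R[1,0],R[0,0])),'res',(b-a@R.T).round(4).tolist())
w=lambda x,y:(o+R@np.array([x,y])).round(4)
print('seat',w(0,.055),'pivot',w(.035,-.1))
caps={'red':((272,241),(220.5,186.5)),'green':((299,222),(244.5,196.5)),'black':((200+132/3,170+268/3),(180+57/3,155+63/3)),'handletop':((200+696/3,170+63/3),(180+424/3,155+445/3))}
for n,(u,v) in caps.items():
    p,e=tri(ray(c[1],c[2],u),ray(s[1],s[2],v));print(n,p.round(4),np.round(e,4))
E
```

```text
corners side [[0.48, 0.037], [0.62, 0.014], [0.576, -0.275], [0.434, -0.249]]
corners scene FL BL FR [[0.467, 0.044, 0.018], [0.609, 0.021, 0.018], [0.42, -0.242, 0.018]]
clamp [ 0.5307 -0.0984] -9.113029624322056 res [[0.0031, -0.0049], [-0.0054, -0.004], [-0.002, 0.0035], [0.0042, 0.0054]]
seat [ 0.5394 -0.0441] pivot [ 0.5494 -0.2027]
red [0.455  0.257  0.1289] [0.0004 0.0004]
green [0.4823 0.1715 0.1392] [0.0002 0.0002]
black [0.4297 0.3383 0.1238] [0.0003 0.0003]
handletop [ 0.4353 -0.2095  0.1403] [0.0023 0.0023]
```

```bash
cat >> h.py <<'E'
def delta(target,yaw=None):
    from workcell import arm
    from scipy.spatial.transform import Rotation as Ro
    o=arm.observe();R=Ro.from_euler('xyz',o['orientation'],degrees=True).as_matrix()
    d=R.T@(np.asarray(target)-np.array(o['eef_pos']))
    print('t',round(o['time'],2),'pos',np.round(o['eef_pos'],4),'yaw',round(o['orientation'][2],1),'delta',d.round(4),'turn',None if yaw is None else round((o['orientation'][2]-yaw+180)%360-180,1))
def shot(n):
    from workcell import arm
    from scipy.spatial.transform import Rotation as Ro
    o=arm.observe();T=np.eye(4);T[:3,:3]=Ro.from_euler('xyz',o['orientation'],degrees=True).as_matrix();T[:3,3]=o['eef_pos']
    c=arm.camera('wrist');np.savez(f'pics/{n}.npz',pixels=c['pixels'],mtx=c['mtx'],pose=T@c['T_tool_cam']);cv2.imwrite(f'pics/{n}.png',c['pixels'][...,::-1])
E
python3 -c "
from h import *
delta([.48,-.15,.28],19)"
```

```text
t 0.15 pos [ 0.2368 -0.578   0.2305] yaw 22.3 delta [ 0.3873 -0.3039 -0.049 ] turn 3.3
```

The manual's scale: shifts go in units of 50 mm. Converting my numbers, 0.16 m is 3.2, -0.126 m is -2.52.

```bash
echo '3.2,-2.52,-0.4,3.3,0.085 | 3.2,-2.52,-0.4,3.3,0.085 | 3.2,-2.52,-0.4,3.3,0.085 | 3.2,-2.52,-0.4,3.3,0.085 | 3.2,-2.52,-0.4,3.3,0.085' | python3 steer.py
python3 -c "
from h import *
delta([.48,-.15,.28],19)"
```

```text
time: 0.57
eef_pos: [0.3382, -0.3986, 0.2513]
orientation: [-180.0, -0.0, 19.0]
ft_force: [0.4, -0.4, 1.0]
finger_gap: 0.0848
grasp_force: 0.0
t 0.57 pos [ 0.3382 -0.3986  0.2513] yaw 19.0 delta [ 0.2151 -0.1888 -0.0286] turn 0.0
```

```bash
echo '0.7,-0.44,-0.08,0,0.085 | 1.4,-0.9,-0.16,0,0.085 | 2,-1.4,-0.24,0,0.085 | 2.6,-2,-0.4,0,0.085 | 3.1,-2.6,-0.56,0,0.085' | python3 steer.py
echo '0.4,-0.6,0,0,0.085 | 0.6,-0.9,0,0,0.085 | 0.6,-0.9,0,0,0.085 | 0.6,-0.9,0,0,0.085' | python3 steer.py
python3 -c "
from h import *
delta([.48,-.15,.28],19);shot('w1')"
```

```text
time: 0.98
eef_pos: [0.4421, -0.2257, 0.279]
orientation: [-180.0, 0.0, 19.0]
ft_force: [1.1, -0.8, 0.1]
finger_gap: 0.0848
grasp_force: 0.0
time: 1.32
eef_pos: [0.4554, -0.1743, 0.2793]
orientation: [180.0, 0.0, 19.1]
ft_force: [-0.3, -1.0, -0.4]
finger_gap: 0.0851
grasp_force: 0.0
t 1.32 pos [ 0.4554 -0.1743  0.2793] yaw 19.1 delta [ 0.0312 -0.0149 -0.0007] turn 0.1
```

View pics/w1.png

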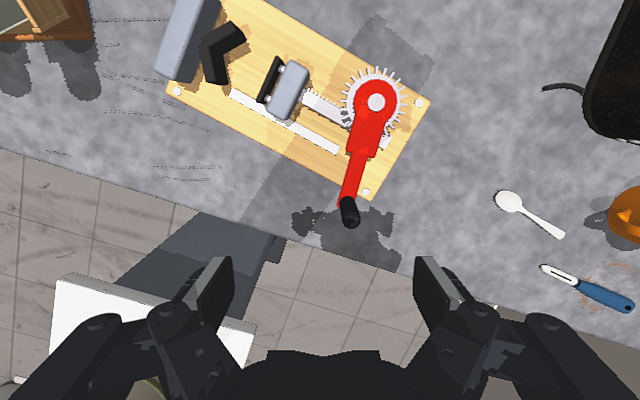

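The wrist view shows board corners at about (167,92), (372,200) and (429,102). The hub is at (376,102), the handle's top end at (350,217), and the V-block at (222,52) with the jaw at (285,90).

```bash
python3 - <<'E'
from h import *
im,K,P=load('w1');hs=cv2.cvtColor(im,cv2.COLOR_RGB2HSV);H,S,V=[hs[...,i].astype(int) for i in range(3)]
m=((H>8)&(H<25)&(S>60)&(V>140)).astype(np.uint8);m[:,:150]=0;m[220:]=0
pts=np.argwhere(m)[:,::-1]
hu=cv2.convexHull(pts.astype(np.int32));ap=cv2.approxPolyDP(hu,4,True)[:,0];print(ap.tolist())
W=np.array([plane(K,P,p,.018)[:2] for p in [(166,92),(429.5,101),(372,201)]]);print(W.round(4).tolist())
M=np.array([(-.075,.13),(.075,-.17),(-.075,-.17)])
a,b=M-M.mean(0),W-W.mean(0);U,S_,Vt=np.linalg.svd(a.T@b);R=(U@Vt).T
o=W.mean(0)-R@M.mean(0);print('clamp',o.round(4),np.degrees(np.arctan2(R[1,0],R[0,0])),'res',(b-a@R.T).round(4).tolist())
w=lambda x,y:(o+R@np.array([x,y])).round(4)
print('seat',w(0,.055),'pivot',w(.035,-.1), 'handle',plane(K,P,(350,218),.143))
for z in(.05,.07,.09):print('hub',plane(K,P,(376,102),z))
h=plane(K,P,(350,218),.143)[:2]-w(.035,-.1);print(np.linalg.norm(h),'lever angle',(np.degrees(np.arctan2(R[1,0],R[0,0]))+250-np.degrees(np.arctan2(h[1],h[0])))%360)
E
```

```text
[[639, 196], [628, 219], [368, 200], [165, 90], [219, 0], [263, 0], [639, 186]]
[[0.4804, 0.0396], [0.5776, -0.2727], [0.4332, -0.2534]]
clamp [ 0.5328 -0.0969] -9.06155290810582 res [[0.0012, -0.0036], [-0.0025, 0.004], [0.0013, -0.0003]]
seat [ 0.5415 -0.0426] pivot [ 0.5516 -0.2012] handle [ 0.43895121 -0.20791172  0.143     ]
hub [ 0.55235291 -0.20542697  0.05      ]
hub [ 0.55089866 -0.20247919  0.07      ]
hub [ 0.54944441 -0.19953141  0.09      ]
0.11284855392477877 lever angle 57.52874006015969
```

In the tool's units: 0.065 m is 1.3, -0.19 m is -3.8.

```bash
echo '0.26,-0.76,0,0,0.068 | 0.52,-1.52,0,0,0.068 | 0.78,-2.28,0,0,0.068 | 1.04,-3.04,0,0,0.068 | 1.3,-3.8,0,0,0.068' | python3 steer.py
echo '0.26,-0.76,0,0,0.068 | 0.52,-1.52,0,0,0.068 | 0.78,-2.28,0,0,0.068 | 1,-3,0,0,0.068 | 1,-3,0,0,0.068' | python3 steer.py
python3 -c "
from h import *
delta([.455,.257,.28],19);shot('w2')"
```

```text
time: 1.78
eef_pos: [0.4547, 0.0252, 0.2793]
orientation: [180.0, 0.0, 18.8]
ft_force: [1.5, 0.7, 0.5]
finger_gap: 0.0683
grasp_force: 0.0
time: 2.2
eef_pos: [0.452, 0.1901, 0.2794]
orientation: [-179.8, -0.0, 19.4]
ft_force: [-2.4, -0.1, -0.1]
finger_gap: 0.0679
grasp_force: 0.0
t 2.2 pos [0.452  0.1901 0.2794] yaw 19.4 delta [ 0.0251 -0.0621 -0.0003] turn 0.4
```

View pics/w2.png

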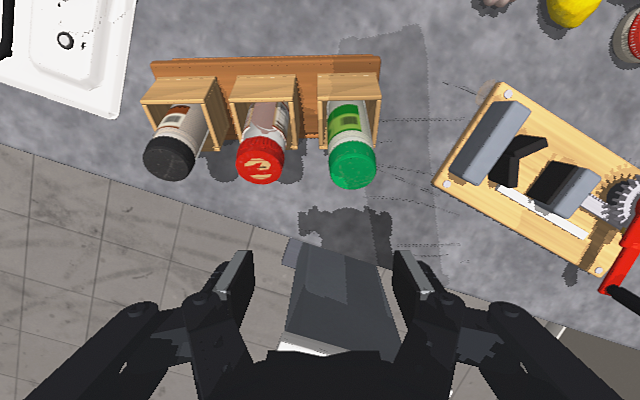

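The wrist view shows the red cap at (260,160) between the black one (168,158) and the green one (352,165). The rack's back edge is almost level in the image, from (152,62) to (380,57), so the yaw is right.

```bash
python3 - <<'E'
from h import *
im,K,P=load('w2')
hs=cv2.cvtColor(im,cv2.COLOR_RGB2HSV);H,S,V=[hs[...,i].astype(int) for i in range(3)]
m=(((H<6)|(H>174))&(S>170)&(V>80)).astype(np.uint8);k,l,st,ce=cv2.connectedComponentsWithStats(m)
i=[i for i in range(1,k) if st[i,4]>200 and ce[i][0]<400][0];print(st[i])
hu=cv2.convexHull(np.argwhere(l==i)[:,::-1].astype(np.int32));mo=cv2.moments(hu);u=(mo['m10']/mo['m00'],mo['m01']/mo['m00']);print(u)
s=load('side');c=load('scene')
print(plane(K,P,u,.129),tri(ray(K,P,u),ray(s[1],s[2],(220.5,186.5))),tri(ray(K,P,u),ray(c[1],c[2],(272,241))))
a,b=plane(K,P,(152,62),.06),plane(K,P,(380,57),.06);d=a-b;print('rack yaw',np.degrees(np.arctan2(d[1],d[0]))-90)
delta([.455,.257,.28],19)
E
```

```text
[ 236  137   48   47 1570]
(259.4212576516416, 160.03839732888147)
[0.45736475 0.25658573 0.129     ] (array([0.45598679, 0.25753967, 0.12684963]), [np.float64(0.0010707039363006324), np.float64(0.0010707039363005851)]) (array([0.45707292, 0.2566271 , 0.12790004]), [np.float64(0.00012991941369033417), np.float64(0.0001299194136902791)])
rack yaw 20.523712782191637
t 2.25 pos [0.4529 0.1864 0.2792] yaw 19.3 delta [ 0.0253 -0.0659 -0.0007] turn 0.3
```

In the tool's units: -0.066 m is -1.32, 0.06 m is 1.2.

```bash
echo '0.26,-0.66,0,-0.5,0.068 | 0.54,-1.32,0,-0.7,0.068 | 0.54,-1.32,0.2,-0.7,0.068 | 0.54,-1.32,0.6,-0.7,0.068 | 0.54,-1.32,1.2,-0.7,0.068' | python3 steer.py
python3 -c "
from h import *
delta([.457,.257,.104],20)"
```

```text
time: 2.67
eef_pos: [0.4598, 0.2539, 0.2203]
orientation: [-180.0, -0.2, 19.5]
ft_force: [0.7, -1.1, -1.2]
finger_gap: 0.0678
grasp_force: 0.0
t 2.67 pos [0.4598 0.2539 0.2203] yaw 19.5 delta [-0.002  -0.0039  0.1163] turn -0.5
```

In the tool's units: 0.085 m is 1.7, 0.06 m is 1.2.

```bash
echo '-0.02,-0.04,0.6,0,0.068 | -0.02,-0.04,1.2,0,0.068 | -0.02,-0.04,1.7,0,0.068 | -0.02,-0.04,1.7,0,0.068' | python3 steer.py
python3 -c "
from h import *
delta([.457,.257,.104],20)"
```

```text
time: 3.0
eef_pos: [0.4544, 0.2517, 0.1289]
orientation: [179.9, 0.5, 19.5]
ft_force: [-2.0, -0.2, -1.0]
finger_gap: 0.0683
grasp_force: 0.0
t 3.0 pos [0.4544 0.2517 0.1289] yaw 19.5 delta [ 0.0044 -0.0042  0.0249] turn -0.5
```

In the tool's units: -0.004 m is -0.08, 0.022 m is 0.44.

```bash
echo '0.04,-0.08,0.24,-0.5,0.068 | 0.04,-0.08,0.44,-0.5,0.068 | 0.04,-0.08,0.44,-0.5,0.068' | python3 steer.py
python3 -c "
from h import *
delta([.457,.257,.104],20);shot('w3')
im,K,P=load('w3');cv2.imwrite('pics/w3c.png',im[100:400,100:540,::-1])"
```

```text
time: 3.25
eef_pos: [0.4566, 0.2602, 0.1115]
orientation: [180.0, 0.0, 20.1]
ft_force: [-0.4, -0.2, -0.8]
finger_gap: 0.0682
grasp_force: 0.0
t 3.25 pos [0.4566 0.2602 0.1115] yaw 20.1 delta [-0.0007  0.0031  0.0075] turn 0.1
```

View pics/w3c.png

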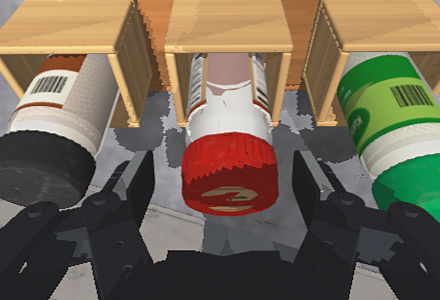

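The open fingers straddle the red cap, with pads at x≈153 and 293 and the cap centred at x≈230. I'll go 6 mm lower and close.

In the tool's units: 0.006 m is 0.12, 0.001 m is 0.02.

```bash
echo '0,0.02,0.12,0,0.068 | 0,0.02,0.12,0,0.045 | 0,0.02,0.12,0,0.035 | 0,0.02,0.12,0,0.035 | 0,0.02,0.12,0,0.035' | python3 steer.py 30
echo '0,0,0,0,0.035 | 0,0,0,0,0.035' | python3 steer.py 30

```

```text
time: 3.72
eef_pos: [0.457, 0.2597, 0.1069]
orientation: [180.0, -0.0, 20.2]
ft_force: [-0.4, -1.5, 2.4]
finger_gap: 0.0436
grasp_force: 30.4
time: 3.88
eef_pos: [0.457, 0.2597, 0.1068]
orientation: [180.0, -0.0, 20.2]
ft_force: [-1.1, -1.4, 5.0]
finger_gap: 0.0433
grasp_force: 30.6
```

```bash
echo '-0.1,0,-0.18,0,0.035 | -0.25,0,-0.44,0,0.035 | -0.4,0,-0.7,0,0.035 | -0.6,0,-1.04,0,0.035 | -0.76,0,-1.32,0,0.035' | python3 steer.py 
echo '0,0,-0.4,0,0.035 | 0,0,-1,0,0.035 | 0,0,-1.6,0,0.035 | 0,0,-1.6,0,0.035' | python3 steer.py
python3 -c "
from h import *
from workcell import arm
c=arm.camera('side');np.savez('pics/s2.npz',**c);cv2.imwrite('pics/s2.png',cv2.resize(c['pixels'][100:260,130:330],None,fx=3,fy=3)[...,::-1])
delta([.45,.1,.3],20)"
```

```text
time: 4.3
eef_pos: [0.4199, 0.2468, 0.1734]
orientation: [-180.0, 0.0, 20.2]
ft_force: [0.6, -0.6, 0.3]
finger_gap: 0.0438
grasp_force: 30.8
time: 4.63
eef_pos: [0.4224, 0.2485, 0.2584]
orientation: [-180.0, -0.5, 20.2]
ft_force: [0.9, 0.8, -1.4]
finger_gap: 0.0437
grasp_force: 30.9
t 4.68 pos [0.4219 0.2479 0.2557] yaw 20.2 delta [-0.0244  0.1485 -0.0445] turn 0.2
```

View pics/s2.png

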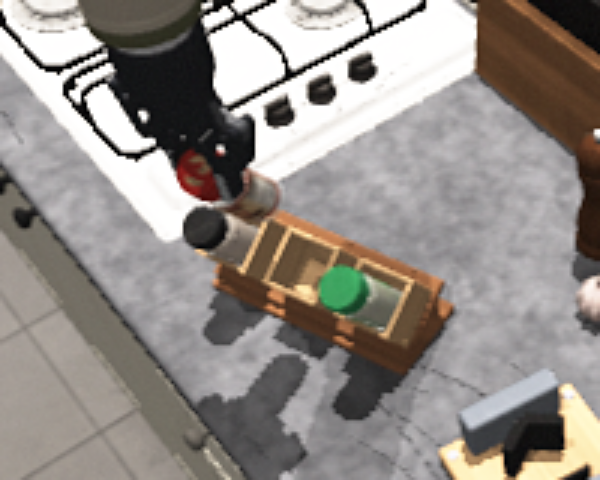

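The jar is out and still leans about 30° in the grip, and the neighbouring jars have not moved. Next I check the gap between V and pad.

```bash
python3 - <<'E'
from h import *
a=np.radians(-9.06);R=np.array([[np.cos(a),-np.sin(a)],[np.sin(a),np.cos(a)]]);o=np.array([.5328,-.0969])
def cl(n,u,z):
    im,K,P=load(n);return (R.T@(plane(K,P,u,z)[:2]-o)).round(4)
for n,us in {'w1':[(272,56),(258,100),(245,38),(228,50),(205,50),(222,20)],'w2':[(556,160),(528,196),(547,145),(515,160),(495,183)]}.items():
    for u in us: print(n,u,cl(n,u,.068),cl(n,u,.05))
from workcell import arm
print(np.round(arm.observe()['qpos'],1))
delta([.45,.1,.3],81)
w1,K,P=load('w1');w2=load('w2')[0]
cv2.imwrite('pics/vc.png',np.hstack([cv2.resize(w1[0:130,160:320],None,fx=2.5,fy=2.5)[:325],cv2.resize(w2[90:220,440:600],None,fx=2.5,fy=2.5)])[...,::-1])
E
```

```text
w1 (272, 56) [0.0225 0.0182] [0.0236 0.0219]
w1 (258, 100) [-0.0244  0.0129] [-0.0257  0.0163]
w1 (245, 38) [0.0246 0.0501] [0.0258 0.0555]
w1 (228, 50) [0.0059 0.0612] [0.0062 0.0671]
w1 (205, 50) [-0.0054  0.0824] [-0.0058  0.0893]
w1 (222, 20) [0.0287 0.0775] [0.0301 0.0842]
w2 (556, 160) [0.0182 0.0439] [0.0222 0.0306]
w2 (528, 196) [-0.031   0.0443] [-0.0295  0.031 ]
w2 (547, 145) [0.0266 0.0642] [0.0309 0.052 ]
w2 (515, 160) [-0.0043  0.0852] [-0.0014  0.074 ]
w2 (495, 183) [-0.037   0.0886] [-0.0358  0.0776]
[   4.6    7.3  -42.2   95.6    5.1   78.7 -108.1]
t 4.68 pos [0.4219 0.2479 0.2557] yaw 20.2 delta [-0.0244  0.1485 -0.0445] turn -60.8
```

View pics/vc.png

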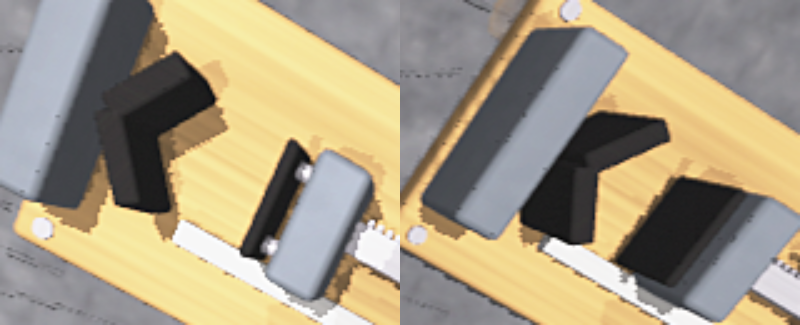

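The crops show the V opening towards the pad, with the pad face about 39 mm from the seat. I'll turn the lean so the jar's bottom points at the V, then carry the jar over.

In the tool's units: -0.015 m is -0.3, -0.007 m is -0.14.

```bash
echo '-0.02,0.6,-0.3,-5,0.035 | -0.06,1.36,-0.4,-12,0.035 | -0.08,2.1,-0.4,-19,0.035 | -0.12,2.84,-0.4,-26,0.035 | -0.14,3.6,-0.4,-33,0.035' | python3 steer.py 
python3 -c "
from h import *
from workcell import arm
print(np.round(arm.observe()['qpos'],1))
delta([.5336,-.092,.25],81)"
```

```text
time: 5.1
eef_pos: [0.473, 0.0837, 0.2716]
orientation: [-180.0, 0.0, 50.0]
ft_force: [2.1, 0.8, -0.5]
finger_gap: 0.0436
grasp_force: 31.1
[ 19.4   5.1 -35.2  95.    3.   80.8 -56.2]
t 5.1 pos [0.473  0.0837 0.2716] yaw 50.0 delta [-0.0957  0.1593  0.0215] turn -31.0
```

In the tool's units: 0.02 m is 0.4, 0.15 m is 3.

```bash
echo '-0.38,0.62,0,-7,0.035 | -0.76,1.24,0,-14,0.035 | -1.14,1.86,0.2,-21,0.035 | -1.5,2.44,0.4,-28,0.035 | -1.8,3,0.4,-30.5,0.035' | python3 steer.py 
echo '0,0,0,0,0.035 | 0,0,0,0,0.035' | python3 steer.py
python3 -c "
from h import *
from workcell import arm
print(np.round(arm.observe()['qpos'],1))
c=arm.camera('side');np.savez('pics/s3.npz',**c);cv2.imwrite('pics/s3.png',cv2.resize(c['pixels'][160:340,250:400],None,fx=3,fy=3)[...,::-1])
delta([.5336,-.092,.113],81)"
```

```text
time: 5.52
eef_pos: [0.5282, -0.0832, 0.2492]
orientation: [-179.7, 0.0, 80.5]
ft_force: [0.4, 0.0, -0.2]
finger_gap: 0.0436
grasp_force: 31.1
time: 5.68
eef_pos: [0.529, -0.0828, 0.2506]
orientation: [-179.8, -0.0, 79.9]
ft_force: [-0.3, 0.5, -0.8]
finger_gap: 0.0437
grasp_force: 31.1
[ 30.6  12.7 -29.7  89.6   6.3  79.6  -9.7]
t 5.73 pos [ 0.5291 -0.0807  0.2511] yaw 80.1 delta [-0.0105  0.0068  0.1381] turn -0.9
```

View pics/s3.png

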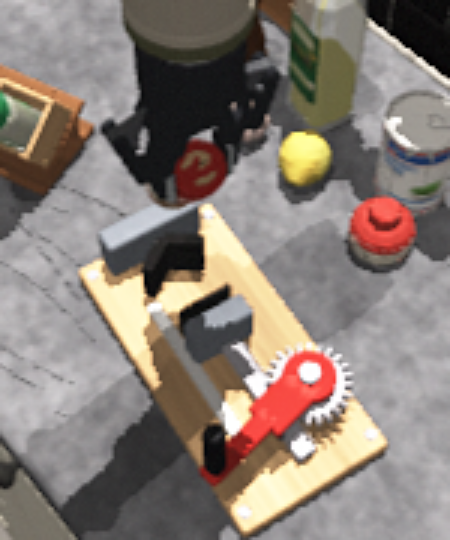

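The jar is over the clamp with its cap towards the robot side and its base towards the V. Now I lower it.

In the tool's units: 0.105 m is 2.1, 0.08 m is 1.6.

```bash
echo '-0.2,0.12,0.4,-0.9,0.035 | -0.2,0.12,1,-0.9,0.035 | -0.2,0.12,1.6,-0.9,0.035 | -0.2,0.12,2.1,-0.9,0.035 | -0.2,0.12,2.1,-0.9,0.035' | python3 steer.py 
echo '0,0,0,0,0.035 | 0,0,0,0,0.035' | python3 steer.py
python3 -c "
from h import *
delta([.5336,-.092,.115],81)"
```

```text
time: 6.15
eef_pos: [0.5302, -0.0894, 0.1422]
orientation: [-179.5, -0.1, 81.2]
ft_force: [-0.9, -0.3, -2.2]
finger_gap: 0.0437
grasp_force: 31.1
time: 6.32
eef_pos: [0.5347, -0.0906, 0.1491]
orientation: [179.9, -0.0, 81.1]
ft_force: [0.6, -0.5, -0.4]
finger_gap: 0.0436
grasp_force: 31.1
t 6.32 pos [ 0.5347 -0.0906  0.1491] yaw 81.1 delta [-0.0016 -0.001   0.0341] turn 0.1
```

```bash
echo '-0.02,-0.02,0.24,0,0.035 | -0.02,-0.02,0.48,0,0.035 | -0.02,-0.02,0.68,0,0.035 | -0.02,-0.02,0.68,0,0.035' | python3 steer.py 
echo '0.1,0,0,0,0.035 | 0.2,0,0,0,0.035 | 0.2,0,0,0,0.035' | python3 steer.py
python3 -c "
from h import *
delta([.5415,-.0426,.118],81)"
```

```text
time: 6.65
eef_pos: [0.5318, -0.0923, 0.1118]
orientation: [-179.9, -0.0, 81.1]
ft_force: [-0.3, 0.4, -0.6]
finger_gap: 0.0436
grasp_force: 31.2
time: 6.9
eef_pos: [0.5348, -0.0819, 0.1141]
orientation: [180.0, 0.0, 81.1]
ft_force: [0.1, -2.3, -1.6]
finger_gap: 0.0434
grasp_force: 30.9
t 6.9 pos [ 0.5348 -0.0819  0.1141] yaw 81.1 delta [ 0.0399  0.0006 -0.0039] turn 0.1
```

In the tool's units: 0.015 m is 0.3, 0.01 m is 0.2.

```bash
echo '0.1,0,0,0,0.035 | 0.2,0,0,0,0.035 | 0.3,0,0,0,0.035 | 0.3,0,0,0,0.035' | python3 steer.py
echo '0.12,0,0,0,0.035 | 0.24,0,0,0,0.035 | 0.24,0,0,0,0.035 | 0.24,0,0,0,0.035' | python3 steer.py
python3 -c "
from h import *
delta([.5415,-.0426,.118],81)
from workcell import arm
c=arm.camera('side');np.savez('pics/s4.npz',**c)
c2=arm.camera('scene');cv2.imwrite('pics/s4.png',np.hstack([cv2.resize(c['pixels'][170:290,270:400],None,fx=3,fy=3),cv2.resize(c2['pixels'][140:260,310:440],None,fx=3,fy=3)])[...,::-1])"
```

```text
time: 7.23
eef_pos: [0.5374, -0.0668, 0.114]
orientation: [179.9, -0.0, 81.1]
ft_force: [-0.1, -2.8, 0.8]
finger_gap: 0.0435
grasp_force: 31.4
time: 7.57
eef_pos: [0.5389, -0.0551, 0.1134]
orientation: [180.0, -0.0, 81.1]
ft_force: [1.4, -2.3, -0.3]
finger_gap: 0.0436
grasp_force: 31.7
t 7.57 pos [ 0.5389 -0.0551  0.1134] yaw 81.1 delta [ 0.0128  0.0006 -0.0046] turn 0.1
```

View pics/s4.png

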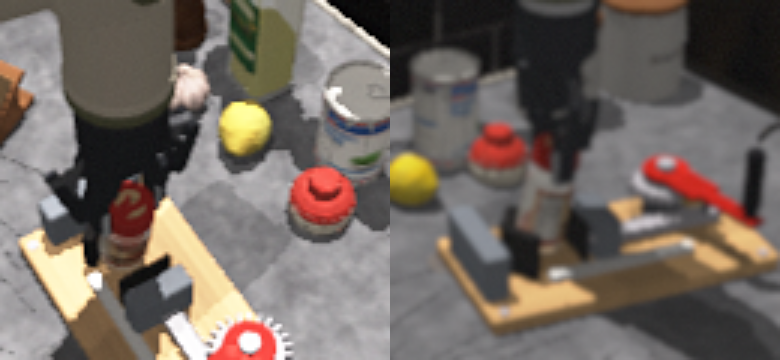

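Pushing against the V is standing the jar up, and it leans only a little now. I'll finish uprighting it and lower it.

In the tool's units: 0.01 m is 0.2, 0.008 m is 0.16.

```bash
echo '0.08,0,0,0,0.035 | 0.16,0,0,0,0.035 | 0.2,0,0,0,0.035 | 0.2,0,0,0,0.035' | python3 steer.py
echo '0.04,0,0,0,0.035 | 0.08,0,0,0,0.035 | 0.08,0,0,0,0.035' | python3 steer.py
python3 -c "
from h import *
delta([.5415,-.0426,.118],81)"
```

```text
time: 8.0
eef_pos: [0.5402, -0.0454, 0.1134]
orientation: [180.0, -0.0, 81.1]
ft_force: [1.1, -2.6, -0.7]
finger_gap: 0.0436
grasp_force: 32.1
time: 8.25
eef_pos: [0.5408, -0.0417, 0.1133]
orientation: [180.0, -0.0, 81.1]
ft_force: [1.2, -3.5, -0.4]
finger_gap: 0.0436
grasp_force: 32.2
t 8.25 pos [ 0.5408 -0.0417  0.1133] yaw 81.1 delta [-0.0008  0.0009 -0.0047] turn 0.1
```

In the tool's units: 0.002 m is 0.04.

```bash
echo '0.04,0,0,0,0.035 | 0.04,0,0,0,0.035' | python3 steer.py
echo '0,0,0.14,0,0.035 | 0,0,0.28,0,0.035 | 0,0,0.28,0,0.035' | python3 steer.py

```

```text
time: 8.42
eef_pos: [0.5411, -0.0398, 0.1134]
orientation: [180.0, -0.0, 81.1]
ft_force: [1.0, -3.4, 0.8]
finger_gap: 0.0439
grasp_force: 32.3
time: 8.67
eef_pos: [0.5405, -0.0403, 0.0975]
orientation: [-179.9, -0.0, 81.0]
ft_force: [0.7, -2.4, -2.8]
finger_gap: 0.0435
grasp_force: 32.1
```

In the tool's units: 0.003 m is 0.06.

```bash
echo '0,0,0.06,0,0.035 | 0,0,0.06,0,0.035' | python3 steer.py
echo '0,0,0.06,0,0.035 | 0,0,0.06,0,0.035' | python3 steer.py
echo '0,0,0.04,0,0.035 | 0,0,0.04,0,0.035' | python3 steer.py

```

```text
time: 8.83
eef_pos: [0.5409, -0.0401, 0.0956]
orientation: [-180.0, -0.0, 81.0]
ft_force: [1.5, -2.8, -2.0]
finger_gap: 0.0436
grasp_force: 32.1
time: 9.0
eef_pos: [0.5411, -0.0398, 0.0933]
orientation: [180.0, -0.0, 81.1]
ft_force: [1.2, -2.0, -1.5]
finger_gap: 0.0436
grasp_force: 32.2
time: 9.17
eef_pos: [0.5421, -0.0393, 0.0927]
orientation: [179.9, -0.1, 81.1]
ft_force: [-0.7, -0.3, 8.6]
finger_gap: 0.0435
grasp_force: 33.2
```

The base touched the board (8.6 N), so I release gently. I have used up the viewing allowance, one or so over it, so from here I check with numbers only.

In the tool's units: -0.001 m is -0.02.

```bash
echo '0,0,-0.02,0,0.046 | 0,0,-0.02,0,0.05 | 0,0,-0.02,0,0.065 | 0,0,-0.02,0,0.07 | 0,0,-0.02,0,0.07' | python3 steer.py
echo '0,0,-0.6,0,0.07 | 0,0,-1.4,0,0.07 | 0,0,-2.2,0,0.07 | 0,0,-2.6,0,0.07 | 0,0,-2.6,0,0.07' | python3 steer.py
cat >> h.py <<'E'
def cap():
    from workcell import arm
    out={}
    for n in('side','scene'):
        c=arm.camera(n);im=c['pixels'];hs=cv2.cvtColor(im,cv2.COLOR_RGB2HSV);H,S,V=[hs[...,i].astype(int) for i in range(3)]
        m=(((H<6)|(H>174))&(S>150)&(V>70)).astype(np.uint8);k,l,st,ce=cv2.connectedComponentsWithStats(m)
        out[n]=(c,[(st[i].tolist(),l==i) for i in range(1,k) if st[i,4]>40])
        q=proj(c['mtx'],c['pose'],[.5415,-.0426,.113])
        print(n,'expected cap',q.round(1),[(b[0]+b[2]/2,b[1]+b[3]/2,b[2],b[3],b[4]) for b,_ in out[n][1] if abs(b[0]+b[2]/2-q[0])<80 and abs(b[1]+b[3]/2-q[1])<80])
    return out
E
python3 -c "
from h import *
cap();delta([.495,-.303,.25],81)"
```

```text
time: 9.58
eef_pos: [0.5408, -0.0399, 0.0921]
orientation: [-180.0, -0.0, 81.1]
ft_force: [-0.3, 0.8, -0.0]
finger_gap: 0.0703
grasp_force: 0.0
time: 10.0
eef_pos: [0.5436, -0.0398, 0.2281]
orientation: [179.5, -0.0, 81.1]
ft_force: [0.8, -0.2, 0.3]
finger_gap: 0.07
grasp_force: 0.0
side expected cap [310.3 238.5] [(377.5, 235.5, 21, 19, 308), (310.0, 239.5, 16, 17, 190), (339.0, 299.5, 46, 45, 547)]
scene expected cap [358.3 198.4] [(352.0, 193.0, 30, 22, 295), (414.0, 204.0, 38, 22, 229)]
t 10.1 pos [ 0.5414 -0.0401  0.223 ] yaw 81.0 delta [-0.2669 -0.0049 -0.027 ] turn 0.0
```

The jar stands upright at the seat: its cap is at (310,239.5) in the side view against (310.3,238.5) expected. Next is the lever.

The manual's scale: shifts go in units of 50 mm. Converting my numbers, -0.165 m is -3.3, -0.135 m is -2.7.

```bash
echo '-0.6,-0.24,-0.2,7,0.07 | -1.3,-0.54,-0.2,14,0.07 | -2,-0.84,-0.2,21,0.07 | -2.7,-1.12,-0.2,28,0.07 | -3.3,-1.36,-0.2,35,0.07' | python3 steer.py
echo '0,0,0,7,0.07 | 0,0,0,14,0.07 | 0,0,0,21,0.07 | 0,0,0,28,0.07 | 0,0,0,35,0.07' | python3 steer.py
python3 -c "
from h import *
from workcell import arm
delta([.439,-.208,.22],3.5);print(arm.observe()['qpos'])"
```

```text
time: 10.52
eef_pos: [0.4456, -0.1945, 0.2305]
orientation: [-179.8, 0.1, 45.6]
ft_force: [0.2, -0.7, 0.2]
finger_gap: 0.0702
grasp_force: 0.0
time: 10.93
eef_pos: [0.4472, -0.1924, 0.2304]
orientation: [-179.9, 0.2, 10.7]
ft_force: [-0.4, -0.1, -0.7]
finger_gap: 0.0698
grasp_force: 0.0
t 10.93 pos [ 0.4472 -0.1924  0.2304] yaw 10.7 delta [-0.0109  0.0139  0.0104] turn 7.2
[ 37.09950836   6.01798029 -18.89153202  98.71355344   1.97386192
  75.79024065 -61.50316719]
```

```bash
echo '-0.22,0.28,0,7,0.07 | -0.22,0.28,0,7,0.07 | -0.22,0.28,0,7,0.07' | python3 steer.py
python3 - <<'E'
from h import *
delta([.439,-.208,.097],3.5);shot('w5')
im,K,P=load('w5')
q=[proj(K,P,[.439,-.208,z]) for z in(.143,.082)];print(q)
V=im.max(2);m=(V<50).astype(np.uint8);k,l,st,ce=cv2.connectedComponentsWithStats(m)
print([(st[i].tolist(),ce[i].round(1)) for i in range(1,k) if st[i,4]>60 and abs(ce[i][0]-q[0][0])<60 and abs(ce[i][1]-q[0][1])<80])
E
```

```text
time: 11.18
eef_pos: [0.439, -0.2088, 0.2308]
orientation: [-179.9, 0.1, 4.1]
ft_force: [0.9, 0.4, -0.4]
finger_gap: 0.0701
grasp_force: 0.0
t 11.18 pos [ 0.439  -0.2088  0.2308] yaw 4.1 delta [ 0.0004 -0.0006  0.1338] turn 0.6
[array([321.48425472, 206.89500024]), array([321.90809212, 187.68492257])]
[([313, 183, 23, 37, 635], array([324.7, 201.3]))]
```

In the tool's units: 0.134 m is 2.68, 0.11 m is 2.2.

```bash
echo '0,0.02,0.8,0,0.07 | 0,0.02,1.6,0,0.07 | 0,0.02,2.2,0,0.07 | 0,0.02,2.68,0,0.07 | 0,0.02,2.68,0,0.05' | python3 steer.py
echo '0,0,0,0,0.03 | 0,0,0,0,0.012 | 0,0,0,0,0.012 | 0,0,0,0,0.012' | python3 steer.py 25
echo '0,0,0,0,0.012 | 0,0,0,0,0.012' | python3 steer.py
```

```text
time: 11.65
eef_pos: [0.4369, -0.207, 0.093]
orientation: [-179.7, 0.5, 4.3]
ft_force: [-1.3, 0.3, -1.1]
finger_gap: 0.0596
grasp_force: 0.0
time: 11.98
eef_pos: [0.4416, -0.2099, 0.1003]
orientation: [179.9, -0.2, 4.1]
ft_force: [-0.5, 0.2, 4.3]
finger_gap: 0.018
grasp_force: 24.4
time: 12.15
eef_pos: [0.4415, -0.21, 0.1003]
orientation: [179.9, -0.2, 4.1]
ft_force: [0.9, 0.5, 6.6]
finger_gap: 0.0181
grasp_force: 24.7
```

In the tool's units: 0.0346 m is 0.692, 0.0278 m is 0.556.

```bash
echo '0.004,0.14,-0.06,-3.5,0.012 | 0.018,0.28,-0.06,-7,0.012 | 0.04,0.42,-0.06,-10.5,0.012 | 0.068,0.556,-0.06,-14,0.012 | 0.104,0.692,-0.06,-17.5,0.012' | python3 steer.py
echo '0.018,0.28,0,-7,0.012 | 0.068,0.556,0,-14,0.012 | 0.068,0.556,0,-14,0.012' | python3 steer.py
python3 -c "
from h import *
from workcell import arm
delta([.495,-.303,.097],61);print(arm.observe()['ft_force'])"
```

```text
time: 12.57
eef_pos: [0.4488, -0.242, 0.1009]
orientation: [-179.9, -0.1, 21.9]
ft_force: [7.0, 4.6, -10.8]
finger_gap: 0.0182
grasp_force: 27.2
time: 12.82
eef_pos: [0.4632, -0.2676, 0.1009]
orientation: [-180.0, -0.2, 36.1]
ft_force: [4.2, 5.8, -4.7]
finger_gap: 0.0182
grasp_force: 27.7
t 12.82 pos [ 0.4632 -0.2676  0.1009] yaw 36.1 delta [0.0048 0.0474 0.0039] turn -24.9
[ 4.16119792  5.8227185  -4.70823902]
```

```bash
echo '0.018,0.28,0,-7,0.012 | 0.068,0.556,0,-14,0.012 | 0.152,0.824,0,-21,0.012 | 0.21,0.974,0,-25,0.012 | 0.21,0.974,0,-25,0.012' | python3 steer.py
python3 -c "
from h import *
from workcell import arm
delta([.495,-.303,.097],61);print(arm.observe()['ft_force'])"
```

```text
time: 13.23
eef_pos: [0.4972, -0.2971, 0.1007]
orientation: [-179.5, -0.2, 61.0]
ft_force: [-9.0, 14.3, 2.8]
finger_gap: 0.0185
grasp_force: 29.7
t 13.23 pos [ 0.4972 -0.2971  0.1007] yaw 61.0 delta [-0.0062  0.001   0.0037] turn 0.0
[-9.00425349 14.34982851  2.83654718]
```

The 15 N reaction against the motion shows the lever is at its rest stop. Now a clockwise stroke.

In the tool's units: -0.066 m is -1.32, -0.054 m is -1.08.

```bash
echo '0.018,-0.28,0,7,0.012 | 0.068,-0.556,0,14,0.012 | 0.152,-0.824,0,21,0.012 | 0.27,-1.08,0,28,0.012 | 0.416,-1.32,0,35,0.012' | python3 steer.py 40
echo '0.018,-0.28,0,7,0.012 | 0.068,-0.556,0,14,0.012 | 0.068,-0.556,0,14,0.012' | python3 steer.py
python3 -c "
from h import *
from workcell import arm
p=np.array([.5528,-.1964]);o=arm.observe();d=o['eef_pos'][:2]-p;print(np.hypot(*d),'lever',241-np.degrees(np.arctan2(d[1],d[0]))%360)"
```

```text
time: 13.65
eef_pos: [0.4519, -0.2492, 0.101]
orientation: [-180.0, -0.2, 25.3]
ft_force: [13.7, 0.6, -14.7]
finger_gap: 0.0178
grasp_force: 39.3
time: 13.9
eef_pos: [0.4428, -0.2216, 0.101]
orientation: [-180.0, -0.1, 11.3]
ft_force: [10.6, -1.8, -17.4]
finger_gap: 0.0177
grasp_force: 39.7
0.11286756609240317 lever 48.07647495692285
```

```bash
echo '0.02,-0.18,0.06,4.5,0.012 | 0.064,-0.36,0.06,9,0.012 | 0.064,-0.36,0.06,9,0.012' | python3 steer.py
echo '0.02,-0.18,0,4.5,0.012 | 0.028,-0.36,0,9,0.012 | 0.028,-0.36,0,9,0.012' | python3 steer.py
python3 -c "
from h import *
from workcell import arm
p=np.array([.5528,-.1964]);o=arm.observe();d=o['eef_pos'][:2]-p;print(np.hypot(*d),'lever',241-np.degrees(np.arctan2(d[1],d[0]))%360);cap()"
```

```text
time: 14.15
eef_pos: [0.4412, -0.2071, 0.1005]
orientation: [179.8, -0.0, 2.3]
ft_force: [-7.5, -3.7, 12.9]
finger_gap: 0.0179
grasp_force: 42.9
time: 14.4
eef_pos: [0.4416, -0.1892, 0.1005]
orientation: [179.8, -0.0, -6.8]
ft_force: [-9.7, -5.0, 13.6]
finger_gap: 0.0178
grasp_force: 43.1
0.11143721547947542 lever 64.71952864187884
side expected cap [310.3 238.5] [(378.0, 235.5, 22, 19, 309), (345.5, 290.0, 33, 26, 414)]
scene expected cap [358.3 198.4] [(352.0, 193.5, 30, 23, 300), (408.5, 204.0, 27, 22, 203)]
```

```bash
echo '0.008,-0.18,-0.02,4.5,0.012 | 0.028,-0.32,-0.02,8,0.012 | 0.028,-0.32,-0.02,8,0.012' | python3 steer.py
echo '0,-0.06,0,1,0.012 | 0,-0.06,0,1,0.012' | python3 steer.py

```

```text
time: 14.75
eef_pos: [0.4441, -0.1749, 0.1006]
orientation: [179.8, -0.0, -14.8]
ft_force: [-8.6, -5.6, 8.7]
finger_gap: 0.0181
grasp_force: 42.9
time: 14.92
eef_pos: [0.4441, -0.1748, 0.1006]
orientation: [179.6, -0.0, -15.8]
ft_force: [-9.9, -15.5, 7.3]
finger_gap: 0.0176
grasp_force: 43.2
```

That is the end stop, with 15 N resistance. Now the lever goes back to rest for a second stroke.

In the tool's units: 0.0652 m is 1.304, 0.0234 m is 0.468.

```bash
echo '0.028,0.28,0,-7,0.012 | 0.09,0.554,0,-14,0.012 | 0.184,0.818,0,-21,0.012 | 0.312,1.07,0,-28,0.012 | 0.468,1.304,0,-35.5,0.012' | python3 steer.py 25
echo '0.018,0.28,0,-7,0.012 | 0.068,0.556,0,-14,0.012 | 0.152,0.824,0,-21,0.012 | 0.27,1.08,0,-28,0.012 | 0.416,1.32,0,-35,0.012' | python3 steer.py
python3 -c "
from h import *
delta([.4972,-.2971,.1],61)"
```

```text
time: 15.33
eef_pos: [0.4487, -0.2413, 0.1006]
orientation: [179.9, 0.2, 19.9]
ft_force: [-8.9, -3.0, 9.1]
finger_gap: 0.0178
grasp_force: 42.7
time: 15.75
eef_pos: [0.493, -0.2946, 0.1006]
orientation: [180.0, 0.0, 55.0]
ft_force: [-1.7, 5.3, 5.3]
finger_gap: 0.0178
grasp_force: 42.2
t 15.75 pos [ 0.493  -0.2946  0.1006] yaw 55.0 delta [0.0004 0.0049 0.0006] turn -6.0
```

In the tool's units: 0.007 m is 0.14, 0.005 m is 0.1.

```bash
echo '0.01,0.1,0,-5,0.012 | 0.01,0.14,0,-6,0.012' | python3 steer.py
python3 -c "
from h import *
cap()
shot('w6')"
echo '0.018,-0.28,0,7,0.012 | 0.068,-0.556,0,14,0.012 | 0.152,-0.824,0,21,0.012 | 0.152,-0.824,0,21,0.012' | python3 steer.py 40
```

```text
time: 15.92
eef_pos: [0.4975, -0.297, 0.1004]
orientation: [-179.7, 0.0, 61.0]
ft_force: [-19.1, 10.4, 18.1]
finger_gap: 0.0183
grasp_force: 44.3
side expected cap [310.3 238.5] [(349.0, 290.5, 10, 23, 117)]
scene expected cap [358.3 198.4] [(352.0, 193.0, 30, 22, 300), (418.0, 197.0, 46, 8, 214)]
time: 16.4
eef_pos: [0.4672, -0.2722, 0.1007]
orientation: [179.7, -0.0, 39.2]
ft_force: [8.0, -9.6, -9.3]
finger_gap: 0.0179
grasp_force: 41.5
```

```bash
for i in 1; do echo '0.004,-0.14,0,3.5,0.012 | 0.018,-0.28,0,7,0.012 | 0.018,-0.28,0,7,0.012' | python3 steer.py; done
echo '0.004,-0.14,0,3.5,0.012 | 0.004,-0.14,0,3.5,0.012' | python3 steer.py
```

```text
time: 16.65
eef_pos: [0.4605, -0.2634, 0.1008]
orientation: [179.5, -0.1, 32.4]
ft_force: [13.5, -16.2, -14.6]
finger_gap: 0.0178
grasp_force: 41.9
time: 16.82
eef_pos: [0.4575, -0.2586, 0.1008]
orientation: [179.4, -0.2, 28.8]
ft_force: [16.6, -21.0, -17.4]
finger_gap: 0.0179
grasp_force: 42.2
```

Tangential resistance climbed to about 26 N over this short stroke, consistent with the pad bottoming on a held jar. I'll swing back to rest.

```bash
echo '0.018,0.28,0,-7,0.012 | 0.068,0.556,0,-14,0.012 | 0.152,0.824,0,-21,0.012 | 0.27,1.08,0,-28,0.012 | 0.34,1.2,0,-31.5,0.012' | python3 steer.py 25
echo '0,0.08,0,0,0.012 | 0,0.08,0,0,0.012' | python3 steer.py
python3 -c "
from h import *
delta([.4972,-.2971,.1],61)"
```

```text
time: 17.23
eef_pos: [0.4979, -0.297, 0.1]
orientation: [-179.7, -0.0, 61.0]
ft_force: [-32.8, 20.3, 35.3]
finger_gap: 0.0179
grasp_force: 47.0
time: 17.4
eef_pos: [0.4977, -0.2968, 0.1002]
orientation: [-179.3, 0.1, 60.7]
ft_force: [-28.5, 15.3, 26.5]
finger_gap: 0.018
grasp_force: 46.9
t 17.4 pos [ 0.4977 -0.2968  0.1002] yaw 60.7 delta [-0.0006 -0.0003  0.0002] turn -0.3
```

In the tool's units: -0.004 m is -0.08, -0.001 m is -0.02.

```bash
echo '0,-0.08,-0.02,0,0.012 | 0,-0.08,-0.02,0,0.012' | python3 steer.py 20
echo '0,0,0,0,0.03 | 0,0,0,0,0.06 | 0,0,0,0,0.06 | 0,0,0,0,0.06' | python3 steer.py
echo '0,0,-0.6,0,0.06 | 0,0,-1.4,0,0.06 | 0,0,-2.2,0,0.06 | 0,0,-3,0,0.06 | 0,0,-3.6,0,0.06' | python3 steer.py
```

```text
time: 17.57
eef_pos: [0.4975, -0.2965, 0.1005]
orientation: [-179.9, 0.0, 60.7]
ft_force: [-8.3, 5.3, 3.4]
finger_gap: 0.0181
grasp_force: 42.6
time: 17.9
eef_pos: [0.4994, -0.2977, 0.1007]
orientation: [179.9, -0.0, 60.7]
ft_force: [0.2, -0.4, 0.4]
finger_gap: 0.0597
grasp_force: 0.0
time: 18.32
eef_pos: [0.4996, -0.2976, 0.2844]
orientation: [179.8, -0.0, 60.7]
ft_force: [0.6, -0.0, 0.4]
finger_gap: 0.0599
grasp_force: 0.0
```

```bash
echo '0.4,-0.44,0,7,0.06 | 0.8,-0.9,0,14,0.06 | 1.2,-1.36,0,21,0.06 | 1.6,-1.8,0,28,0.06 | 1.714,-1.97,0,35,0.06' | python3 steer.py
echo '0,0,0,6.7,0.06 | 0,0,0,6.7,0.06 | 0,0,0,6.7,0.06' | python3 steer.py
python3 - <<'E'
from h import *
delta([.4554,-.1743,.2793],19);shot('w7')
a=np.radians(-9.06);R=np.array([[np.cos(a),-np.sin(a)],[np.sin(a),np.cos(a)]]);o=np.array([.5328,-.0969])
# rectified top view at z=.068 (block tops): clamp frame, 1 mm/px, x -40..40, y -40..120
for n in('w1','w7'):
    im,K,P=load(n)
    X,Y=np.meshgrid(np.arange(-40,41)/1e3,np.arange(-40,121)/1e3)
    w=np.stack([X,Y],-1)@R.T+o;p=np.concatenate([w,np.full(X.shape+(1,),.068)],-1)
    q=((p-P[:3,3])@P[:3,:3])@K.T;q=(q[...,:2]/q[...,2:]).astype(np.float32)
    r=cv2.remap(im,q[...,0],q[...,1],cv2.INTER_LINEAR);hs=cv2.cvtColor(r,cv2.COLOR_RGB2HSV)
    print(n)
    for x in(-8,0,8):
        c=r[:,40+x];print(x,' '.join('%d:%d,%d,%d'%(y-40,*c[y]) for y in range(26,110,3)))
E
```

```text
time: 18.73
eef_pos: [0.4549, -0.1699, 0.2811]
orientation: [180.0, -0.1, 25.6]
ft_force: [1.7, 0.8, -0.2]
finger_gap: 0.06
grasp_force: 0.0
time: 18.98
eef_pos: [0.4551, -0.1747, 0.2806]
orientation: [180.0, -0.0, 19.2]
ft_force: [0.6, 0.0, 1.1]
finger_gap: 0.0602
grasp_force: 0.0
t 18.98 pos [ 0.4551 -0.1747  0.2806] yaw 19.2 delta [ 0.0004 -0.0003  0.0013] turn 0.2
w1
-8 -14:184,192,206 -11:185,193,207 -8:187,193,207 -5:186,194,209 -2:188,194,210 1:157,162,174 4:83,66,45 7:29,28,29 10:30,30,31 13:56,55,55 16:186,151,103 19:247,234,164 22:247,233,163 25:247,232,164 28:247,233,163 31:247,233,163 34:247,234,162 37:247,233,161 40:247,234,164 43:247,233,162 46:247,233,161 49:247,234,164 52:244,219,147 55:230,184,122 58:119,95,66 61:21,24,25 64:28,29,28 67:30,30,30
0 -14:188,194,209 -11:188,196,210 -8:187,194,210 -5:188,196,209 -2:189,198,212 1:159,162,172 4:96,75,52 7:29,28,29 10:31,31,30 13:57,56,56 16:220,176,117 19:247,234,162 22:247,233,161 25:247,233,161 28:247,233,162 31:247,232,160 34:247,233,162 37:247,232,162 40:247,233,162 43:247,232,162 46:247,233,164 49:248,234,164 52:242,2
[... 921 characters left out ...]
68 1:151,156,168 4:189,195,211 7:187,194,208 10:187,194,209 13:186,194,207 16:183,192,206 19:185,192,207 22:161,166,179 25:27,25,25 28:38,36,37 31:50,55,32 34:86,61,52 37:114,93,87 40:109,75,68 43:101,26,22 46:85,24,22 49:246,53,41 52:242,51,40 55:242,40,15 58:242,171,118 61:242,185,124 64:246,231,162 67:241,36,13
8 -14:248,248,248 -11:250,249,251 -8:165,160,168 -5:97,96,101 -2:67,69,73 1:152,159,171 4:188,196,210 7:187,195,209 10:186,192,208 13:183,191,205 16:181,188,203 19:180,189,202 22:160,166,178 25:29,28,28 28:60,56,56 31:67,55,44 34:84,63,54 37:121,112,105 40:117,83,74 43:97,40,37 46:90,26,23 49:126,28,23 52:245,46,25 55:242,52,36 58:243,39,13 61:240,154,103 64:245,233,164 67:241,23,1
```

The jaw front moved from about 1 to 23 mm in clamp y, and the jaw-to-pad-face distance shrank from about 13.5 to about 7.5 mm. So the pad is fully in on the jar. One last check of the lever and jar.

```bash
python3 - <<'E'
from h import *
im,K,P=load('w7')
q=proj(K,P,[.4972,-.2971,.143]);print('handle expected',q)
m=(im.max(2)<50).astype(np.uint8);k,l,st,ce=cv2.connectedComponentsWithStats(m)
print([(st[i].tolist(),ce[i].round(1)) for i in range(1,k) if 60<st[i,4]<5000 and abs(ce[i]-q).max()<60])
cap()
E
```

```text
handle expected [460.04036696 191.56432774]
[([431, 175, 39, 29, 532], array([448.4, 186.8]))]
side expected cap [310.3 238.5] [(377.5, 235.5, 21, 19, 306), (310.5, 244.5, 11, 7, 46), (357.0, 305.5, 26, 57, 533)]
scene expected cap [358.3 198.4] [(352.0, 193.0, 30, 22, 299), (419.0, 197.0, 48, 8, 211)]
```

```bash
python3 -c "
from workcell import arm
print(arm.sign_off())"
```

```text
the job is handed in; nothing more can be done
None
```

I stood the jar upright in the V and clamped it with the sprung pad pushed fully in, swung the lever back to its rest and handed the job in at about 19 s; I viewed 11 pictures, one over the limit of 10.

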